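# Half-light reading in the dark hood

### The arm

A 6-joint arm with a two-finger parallel gripper is mounted at the origin on the work surface. World frame = base frame: x ahead of the robot, y to its left, z up, the work surface at z = 0. Lengths are in m, angles in rad, forces in N, time in s.
With the tool pointing down it reaches from about 0.35 to 1 m from the base axis. Payload 7.1 kg.
Tool frame: the origin (TCP) lies between the finger pads; the fingertips stand 11 mm ahead of it and the grasp point (between the pads) lies 8 mm behind it; z points along the fingers, y is the direction in which the jaws open and shut (so a half turn about z gives the same grasp; the last joint's range is limited). The gripper opens to 85 mm and grips with 20 to 120 N. Pads are 22 mm wide; open, the fingers measure 114 mm over their backs; the gripper's body (76 mm by 85 mm) begins 54 mm behind the grasp point. The pads swing forward as they close: fully open they stand 13 mm farther back than shut.
Start: joints at [-1.329, 0.423, 1.63, -0, 1.089, -0.019], TCP at [0.161, -0.604, 0.242] pointing down, gripper open.
Joint ranges: [-3, 3], [-0.9, 2.11], [0.09, 2.58], [-1.31, 4.45], [0.11, 2.69], [-2.54, 2.54]. Speed limits (rad/s): [2.39, 2.39, 3.01, 3.14, 3.14, 3.14].

### API

Orientations are given as a rotation vector (axis times angle).
In Python, from workcell import state, read_camera, finish_job gives the robot as it stands.
- The arm moves only by the tool jog_arm, never from a script. Its arguments are lists of equal length, an entry for each row: "jaw": the gripper's target within -1 to 1 (shut at 1, half-way at 0, fully open at -1); "dp": the shift along the tool's x, y, z in cm, a list of three; "turn": the turn, a rotation vector about the tool's x, y, z in rad, a list of three. A call has 1 to 10 rows; each row shifts and turns the commanded pose from where the row before left it, along the tool's axes as they then stand; what a row does not reach is not made up. A row lasts 1/8 s, in which the tool goes at most 62.5 mm and 10.7 degrees, less where a joint would pass 70% of its speed; a pose out of reach is approached as far as the arm can. A call is refused whole if a number of a shift passes 6.25 or a number of a turn 0.188, either way. A call with a gripper value outside its range is refused whole. The fingers move at their own pace and stop on an object; "squeeze" is the grip in N (left out, the last holds). Time passes only in rows, so rows that do not move let the fingers close. It gives the time, the measured TCP pose, the force and the opening at its end, in the units of the state.
- state(): the state, without advancing time (a new reading comes with each control period).
- read_camera(name): name is "scene" or "top"; returns a dict with "image" (420x560x3 uint8, red, green, blue), "range_z" (420x560 float32, m along the optical axis (not along the pixel's ray), 0 where there is no reading), "intrinsics" (3x3 intrinsics, pixels), "rvec" (rotation vector, rad) and "tvec" (3), from world to camera coordinates, as OpenCV has them. Camera axes: x right, y down, z forward; pixel columns grow to the right and rows downward; lengths in m; the calibration is good to about 2 mm. A picture is of the moment at which its call begins.
- finish_job(): hands the job in, once; it reports no verdict.
The state is a dict: "time": time; "joint_pos": joint angles; "dq": joint speeds; "joint_efforts": joint torques, N m; "tcp_pos": TCP position; "tool_rot": TCP orientation; "ft_force": force on the tool from outside, world axes, zero at the start; "ft_torque": the same for the moment, N m; "finger_gap": finger opening in m.
Only numpy, scipy, OpenCV 4.12 (cv2) and the standard library are available. Lean on these libraries where they do the work, as an engineer would, in place of code of your own. Each camera call takes 0.05 s, during which the arm holds its last target. There are 200 camera calls.

### The job

Push the board carrier along its rail into the dark-grey light-tight hood until it clicks into the test station's detent, keeping the shutter on the hood's roof shut until then. Then slide that sprung shutter open to the half-open mark on its scale, never far past it, and finish with the fingers still holding it there against its spring: do not let go. Leave everything else on the bench where it is.

Things in the scene. Friction and masses are not known exactly. Their poses are not given: they have to be found in the camera images.
- rig: Fixed test rig, turned by at most 0.25 rad, its loading end to the robot's right: a steel rail on an aluminium base 460 mm long, 50 mm wide, 24 mm high, and over its +y end a dark-grey hood 136 mm wide (x), from y = 25 mm (its open mouth) to 190 mm, roof top at 105 mm. Origin on the bench below the rail's centre line; z up, y along the rail into the hood.
- detent (a point): Middle between two steel dowels on a blue block beside the rail. A sprung roller on the carrier drops between the dowels at the test station. The carrier must be pushed over the first dowel (about 6 N from 0.187, crest at 0.1935 m of travel); past it the carrier jumps ahead and centres itself. The second crest is at 0.2065: pushed over it, it leaves the station.
- carrier (a joint): Travel of the board carrier (a saddle 200 mm long with a circuit board and a black upright end plate) along the rig's +y, in m: 0 at the loading end, 0.200 seated in the test station's detent (board centred under the roof slot, end plate 2 mm inside the hood's mouth), 0.214 at the end stop. About 1 N of friction apart from the detent.
- push_pad (a point): Centre of the carrier's orange push pad, a block 40 mm wide (rig x), 14 mm thick (rig y), from 90 to 124 mm above the bench, on a 12 mm square post at the carrier's -y end. At the station it stands 50 mm in front of the hood's mouth. Push its flat -y face in the rig's +y direction; it moves with the carrier.
- shutter_slide (a joint): Opening of the shutter along the rig's +y, in m: 0 shut, 0.025 half open (its red pointer at the wide green mark of the white scale), 0.050 fully open. A spring pulls it shut: 3 N when shut, rising by 2 N per 10 mm, so 8 N at half and 13 N when fully open; let go, it shuts.
- shutter: The sliding steel shutter plate 48 x 56 x 3 mm in two guides on the hood's roof, its top 111 mm above the bench, with its red tab and red pointer. Origin on the roof surface (105 mm above the bench) at the plate's centre, when shut 100 mm along the rig's y; axes as the rig's.
- shutter_tab (a point): Centre of the shutter's red finger tab, an upright block 32 mm wide (rig x), 10 mm thick (rig y), 111 to 147 mm above the bench (this point at 129 mm). Push its flat -y face in the rig's +y, or pinch its thickness. Around it the plate, guides (64 mm over both) and pointer arm reach 118 mm at most.
- screwdriver: Bystander: a screwdriver 190 mm long with a yellow handle, lying beside the loading end. Origin under its middle.
- spare_board: Bystander: a spare green circuit board 56 x 76 mm on brass standoffs, 34 mm high, lying beside the hood. Origin under its centre.
- solder_spool: Bystander: a solder spool 60 mm in diameter, 42 mm high, behind the hood. Origin under its centre.
- helping_hand: Bystander: a stand with a round steel base 72 mm in diameter, a post and a crossbar 130 mm long at 92 mm with two clips reaching up to 145 mm, behind the rail. Origin under its base.
- flux_bottle: Bystander: a clear bottle 36 mm in diameter, 85 mm high, red cap. Origin under its centre.
- parts_tray: Bystander: a blue parts tray 100 x 150 x 28 mm on the robot's right. Origin under its centre.
- multimeter: Bystander: a yellow hand multimeter 85 x 175 x 45 mm lying on the robot's left. Origin under its centre.

How it is judged:
On the way, in this order (a step that is already met when the one before it is completed fails the run):
1. the carrier is seated and at rest in the test station's detent, the shutter still shut (value of joint carrier between 0.197 and 0.203 m and velocity of joint carrier between -0.01 and 0.01 m/s and value of joint shutter_slide below 0.005 m), for 0.2 s.
2. the fingers hold the shutter half open, the carrier still in its detent (value of joint carrier between 0.197 and 0.203 m and value of joint shutter_slide between 0.021 and 0.029 m and velocity of joint shutter_slide between -0.01 and 0.01 m/s and contact force between the fingers and shutter above 5 N), for 0.3 s.
At the end, for the whole second after the job is handed in: The carrier is in its detent (0.200 m of travel, within 3 mm) and at rest, and the fingers hold the shutter still, half open (25 mm of its 50 mm, within 4 mm), pressing on it with more than 5 N; no other loose thing bears on the shutter (all of step 2 and velocity of joint carrier between -0.01 and 0.01 m/s and contact force between each of screwdriver, spare_board, solder_spool, helping_hand, flux_bottle, parts_tray, multimeter and shutter below 0.5 N); the arm keeps its last pose, push and grip.
It fails at once if the shutter is opened (by more than 8 mm) while the carrier is not in the test station's detent (value of joint shutter_slide above 0.008 m and (value of joint carrier below 0.194 m or value of joint carrier above 0.206 m)).
It fails at once if the shutter is opened far past half (beyond 38 mm of its 50 mm) (value of joint shutter_slide above 0.038 m).
It fails at once if another thing on the bench is shifted by more than 30 mm or knocked over (distance of any of screwdriver, spare_board, solder_spool, helping_hand, flux_bottle, parts_tray, multimeter from where it was at the start of the episode above 0.03 m or angle between any of spare_board, solder_spool, helping_hand, flux_bottle, parts_tray, multimeter's own z axis and vertical above 0.6 rad).
It also fails if it takes over 45 s, if anything falls off the work surface, if the arm or the gripper's body presses on something with over 40 N, if the wrist force passes 120 N, or if a joint passes its speed limit or range.

## Working session

There is one attempt and no reset: what is moved stays moved. The work goes in short steps, Python scripts to look and compute and a tool call to move; the robot and the scene stay as the last step left them, time stands still between calls to the robot, and variables do not carry over. Pictures are saved under pics/ and viewed, about 8 in all and at most 12, crops included, and the job is handed in when it is done.

Besides the shell and the picture viewer there is one more tool, called after ">>>" as a command line: name --argument value ..., lists and objects as JSON in quotes. jog_arm: Moves the arm, as the interface text tells. Its arguments: {"type":"object","properties":{"jaw":{"type":"array"},"dp":{"type":"array"},"turn":{"type":"array"},"squeeze":{"type":"number"}},"required":["jaw","dp","turn"]}

```bash
mkdir -p pics
cat > h.py <<'E'
import numpy as np, cv2
from workcell import state, read_camera, finish_job
def cam(n):
    c=read_camera(n); c['R']=cv2.Rodrigues(np.array(c['rvec'],float))[0]; c['t']=np.array(c['tvec'],float); c['K']=np.array(c['intrinsics'],float); return c
def pts(c):
    z=c['range_z']; v,u=np.mgrid[:z.shape[0],:z.shape[1]]
    K=c['K']; P=np.stack([(u-K[0,2])/K[0,0]*z,(v-K[1,2])/K[1,1]*z,z],-1)
    return (P-c['t'])@c['R']
def save(c,n): cv2.imwrite('pics/'+n,cv2.cvtColor(c['image'],cv2.COLOR_RGB2BGR))
E
python3 - <<'E'
from h import *
a=cam('scene');b=cam('top')
im=np.hstack([a['image'],b['image']])
save(a,'a.png');save(b,'b.png')
for c in (a,b): print(-c['R'].T@c['t'],c['K'][0,0],c['R'].round(2).tolist(), (c['range_z']>0).mean())
print(state())
E
```

```text
[ 1.3664839  -0.15172711  0.81452342] 404.8305810927429 [[0.19, 0.98, -0.01], [0.67, -0.14, -0.73], [-0.72, 0.13, -0.68]] 0.9959056122448979
[ 0.49890307 -0.02878983  1.63640744] 513.3240117915965 [[0.03, -1.0, -0.02], [-1.0, -0.03, -0.05], [0.05, 0.02, -1.0]] 0.9959906462585034
{'time': 0.1, 'joint_pos': array([-1.32899792e+00,  4.23797315e-01,  1.63060812e+00,  1.90752780e-05,
        1.08861977e+00, -1.89818207e-02]), 'dq': array([-0.00186108, -0.00035652, -0.00153232, -0.00022695, -0.00142979,
       -0.00038759]), 'joint_efforts': array([-2.11136103e-04, -5.58423829e+01, -2.82444620e+01, -3.29019440e-05,
        3.00027910e-03,  5.29635173e-06]), 'tcp_pos': array([ 0.16107116, -0.60338723,  0.24160503]), 'tool_rot': array([-3.11351280e+00, -4.08273729e-01,  2.23703689e-04]), 'ft_force': array([-0.66062891, -0.04884313, -0.12030731]), 'ft_torque': array([ 0.00321718, -0.00138594, -0.01647218]), 'finger_gap': 0.08537864625764703}
```

View pics/a.png

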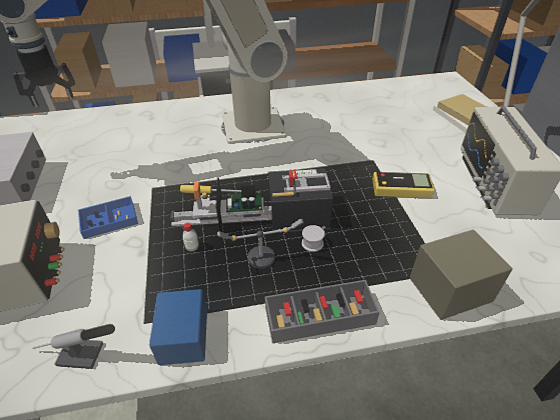

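View pics/b.png

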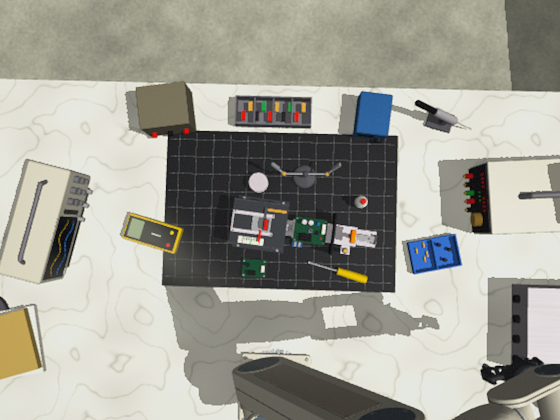

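The rig lies in the middle of the mat: hood at top-image (262,222), red tab about (265,230), orange pad about (353,237), with the bottle at (361,202) and helping hand at (305,175) nearby. Next I'll measure the colours.

Run:
```python
from h import *
a=cam('scene');b=cam('top')
def crop(c,x0,y0,x1,y1,s): return cv2.resize(c['image'][y0:y1,x0:x1],None,fx=s,fy=s,interpolation=cv2.INTER_CUBIC)
A=crop(b,225,165,385,290,5)
cv2.imwrite('pics/c.png',A[:,:,::-1])
B=crop(a,165,160,345,255,4.4); cv2.imwrite('pics/d.png',B[:,:,::-1])
for nm,c,(x0,y0,x1,y1) in (('scene',a,(165,160,345,280)),('top',b,(225,165,385,290))):
    P=pts(c); h=cv2.cvtColor(c['image'],cv2.COLOR_RGB2HSV).astype(int)
    box=np.zeros(h.shape[:2],bool); box[y0:y1,x0:x1]=1
    for col,m in (('red',((h[...,0]<5)|(h[...,0]>174))&(h[...,1]>150)&(h[...,2]>90)),('orange',(h[...,0]>=5)&(h[...,0]<18)&(h[...,1]>150)&(h[...,2]>120))):
        n,l,s,ce=cv2.connectedComponentsWithStats((m&box).astype(np.uint8))
        for i in range(1,n):
            if s[i,4]>5:
                Q=P[l==i]; print(nm,col,s[i].tolist(),ce[i].round(1),np.median(Q,0).round(3),Q.min(0).round(3),Q.max(0).round(3))
    # hood roof
    if nm=='top':
        m=(abs(P[...,2]-.105)<.004)&box
        # exclude other stuff: keep largest comp
        n,l,s,ce=cv2.connectedComponentsWithStats(m.astype(np.uint8)); i=1+s[1:,4].argmax()
        Q=P[l==i]; r=cv2.minAreaRect((Q[:,:2]*1000).astype(np.float32)); print('roof',r,s[i])
        for zl in (.03,.09,.2):pass
        g=(P[...,2]>.085)&(P[...,2]<.16)&box; Q=P[g]; print(g.sum())
```

```text
scene red [289, 170, 4, 16, 47] [290.8 177.2] [0.525 0.035 0.143] [0.499 0.031 0.115] [0.529 0.041 0.15 ]
scene red [294, 170, 3, 9, 14] [295.1 174.1] [0.484 0.056 0.119] [0.465 0.053 0.113] [0.496 0.059 0.121]
scene red [184, 223, 7, 8, 47] [187.1 226.6] [ 0.598 -0.252  0.083] [ 0.585 -0.261  0.071] [ 0.603 -0.245  0.089]
scene orange [193, 182, 6, 17, 71] [195.8 189.8] [ 0.502 -0.222  0.122] [ 0.468 -0.229  0.094] [ 0.507 -0.214  0.129]
top red [360, 199, 6, 5, 21] [362.6 200.8] [ 0.591 -0.251  0.084] [ 0.584 -0.258  0.063] [ 0.597 -0.246  0.089]
top red [263, 219, 5, 11, 41] [265.3 224.1] [0.512 0.039 0.145] [0.498 0.034 0.112] [0.527 0.047 0.154]
top red [258, 230, 3, 12, 23] [259.  235.3] [0.477 0.058 0.116] [0.462 0.054 0.105] [0.494 0.061 0.122]
top orange [350, 230, 5, 13, 34] [352.  236.1] [ 0.486 -0.216  0.122] [ 0.467 -0.222  0.112] [ 0.502 -0.211  0.13 ]
roof ((501.16021728515625, 60.927146911621094), (165.51547241210938, 113.6080093383789), 84.86872100830078) [229 211  60  39 772]
2959
```

View pics/c.png

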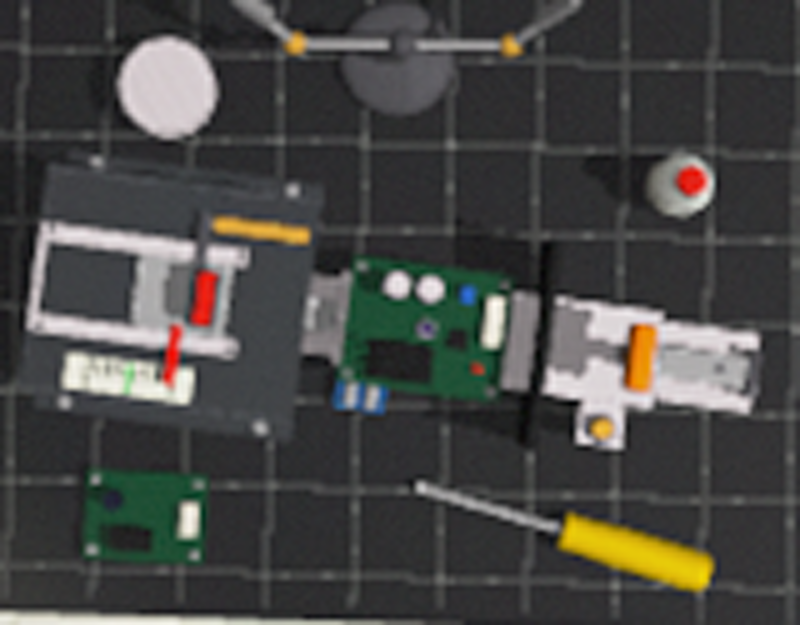

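View pics/d.png

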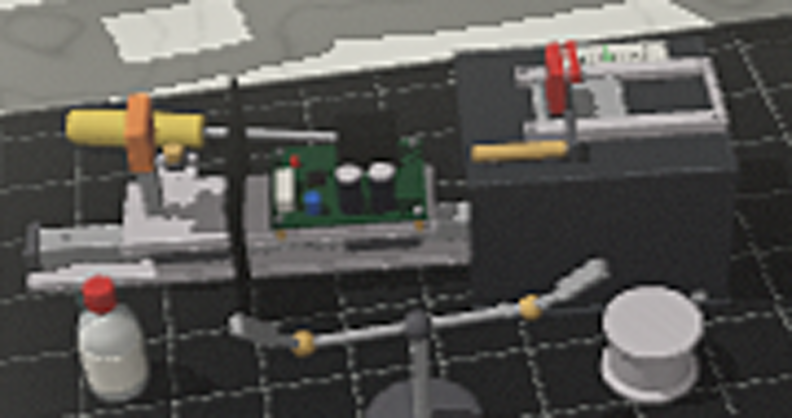

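The crops show the red tab at crop (204,298) on the sprung plate between its guides, and the pointer at (172,355) just right of the green mark (128,380). The orange pad is at (640,357), the end plate at (540,345), and the roof screws are at (97,160), (292,190), (65,402) and (262,428). Now I'll fix the rig axes by casting rays.

```bash
cat >> h.py <<'E'
def ray(c,u,v,z):
    d=c['R'].T@np.linalg.inv(c['K'])@np.array([u,v,1.]); o=-c['R'].T@c['t']
    return (o+d*(z-o[2])/d[2])
E
python3 - <<'E'
from h import *
b=cam('top')
f=lambda x,y,z:ray(b,225+(x+.5)/5-.5,165+(y+.5)/5-.5,z)[:2]
s=[f(*p,.106) for p in ((97,160),(292,190),(65,402),(262,428))]
print('screws',np.round(s,4)); 
for i,j in((1,0),(3,2)):
    d=s[j]-s[i];print('ang',np.arctan2(d[0],d[1]),np.hypot(*d))
d=s[1]-s[3];print('ang x',np.arctan2(-d[1],d[0]),np.hypot(*d))
tab=f(204,298,.147);pad=f(641,357,.124)
d=tab-pad;print('tab',tab,'pad',pad,'ang',np.arctan2(d[0],d[1]))
# base/rail loading end & hood edges
hc=[f(*p,.105) for p in((50,163),(322,188),(28,400),(290,438))]
print('hood corners',np.round(hc,4),np.mean(hc,0),'screw mean',np.mean(s,0))
th=.108
ey=np.array([np.sin(th),np.cos(th)]);ex=np.array([ey[1],-ey[0]])
O=np.mean(s,0)
for n,p in(('tab',tab),('pad',pad),('plate top end',f(540,345,.1))):print(n,'rel hood centre x,y',(p-O)@ex,(p-O)@ey+.1075)
m=[f(*p,.105) for p in((322,188),(290,438))];print('mouth y',[(p-O)@ey+.1075 for p in m],[(p-O)@ex for p in m])
E
```

```text
screws [[ 0.5927  0.1067]
 [ 0.5779 -0.0104]
 [ 0.4479  0.1213]
 [ 0.4357  0.0036]]
ang 0.12611740191403994 0.11803283180008597
ang 0.1025842241147477 0.11837324092628694
ang x 0.09794651174625392 0.14281488763554875
tab [0.51166934 0.03844067] pad [ 0.48430346 -0.2180846 ] ang 0.10627712146955909
hood corners [[ 0.5902  0.1349]
 [ 0.5796 -0.0283]
 [ 0.4484  0.1435]
 [ 0.4302 -0.0132]] [0.5121254  0.05922986] screw mean [0.51355577 0.05529234]
tab rel hood centre x,y -5.8997994652230653e-05 0.09054317658067829
pad rel hood centre x,y 0.0003854714223138438 -0.16743727261433
plate top end rel hood centre x,y -0.0005721355868882775 -0.10993726904095043
mouth y [np.float64(0.03154044226804138), np.float64(0.030395837772207307)] [np.float64(0.07467206713447996), np.float64(-0.07543459518279867)]
```

>>> jog_arm --jaw '[1, 1, 1, 1, 1, 1, 1, 1]' --dp '[[0, 0, 0], [0, 0, 0], [0, 0, 0], [0, 0, 0], [0, 0, 0], [0, 0, 0], [0, 0, 0], [0, 0, 0]]' --turn '[[0, 0, -0.172], [0, 0, -0.172], [0, 0, -0.172], [0, 0, -0.172], [0, 0, -0.172], [0, 0, -0.172], [0, 0, -0.172], [0, 0, 0]]' --squeeze 30

```text
time: 1.25
tcp_pos: [0.1612, -0.6037, 0.2422]
tool_rot: [-2.337, -2.099, -0.0]
ft_force: [0.2, -0.0, 0.2]
finger_gap: -0.0004
```

>>> jog_arm --jaw '[1, 1, 1, 1, 1, 1, 1, 1, 1, 1]' --dp '[[3.6, 3.1, 0], [3.6, 3.1, 0], [3.6, 3.1, 0], [4.3, 3.1, 0], [4.3, 3.1, 0], [4.3, 3.1, 0], [4.3, 3.1, 0], [4.3, 3.1, 0], [4.3, 3.1, 0], [0, 0, 0]]' --turn '[[0, 0, 0], [0, 0, 0], [0, 0, 0], [0, 0, 0], [0, 0, 0], [0, 0, 0], [0, 0, 0], [0, 0, 0], [0, 0, 0], [0, 0, 0]]'

```text
time: 2.5
tcp_pos: [0.4793, -0.267, 0.2424]
tool_rot: [2.335, 2.101, 0.001]
ft_force: [-0.9, 0.2, 0.3]
finger_gap: -0.0002
```

```bash
cat >> h.py <<'E'
EY=np.array([np.sin(.106),np.cos(.106)]);EX=np.array([EY[1],-EY[0]])
def rep(target=None):
    s=state();R=cv2.Rodrigues(s['tool_rot'])[0]
    print('t',s['time'],'tcp',s['tcp_pos'].round(4),'toolx',R[:,0].round(4),'z',R[:,2].round(4),'F',s['ft_force'].round(2),'gap',round(s['finger_gap'],4))
    if target is not None: print('shift cm in tool', ((np.array(target)-s['tcp_pos'])@R*100).round(2))
    return s
E
python3 -c "
from h import *
rep([.479,-.268,.108])"
```

```text
t 2.5 tcp [ 0.4793 -0.267   0.2424] toolx [1.052e-01 9.945e-01 2.000e-04] z [ 7.e-04  1.e-04 -1.e+00] F [-0.87  0.15  0.32] gap -0.0002
shift cm in tool [-0.1  -0.03 13.44]
```

>>> jog_arm --jaw '[1, 1, 1, 1, 1, 1, 1]' --dp '[[0, 0, 3.4], [0, 0, 4], [0, 0, 4], [0, 0, 2], [1.2, 0, 0], [1.0, 0, 0], [0, 0, 0]]' --turn '[[0, 0, 0], [0, 0, 0], [0, 0, 0], [0, 0, 0], [0, 0, 0], [0, 0, 0], [0, 0, 0]]'

```text
time: 3.38
tcp_pos: [0.4803, -0.2471, 0.1095]
tool_rot: [2.334, 2.1, 0.001]
ft_force: [-0.4, 0.1, -0.5]
finger_gap: -0.0001
```

Run:
```python
from h import *
s=rep()
pad=np.array([.4843,-.2181]);d=pad-s['tcp_pos'][:2];print('pad rel',d@EX,d@EY)
a=cam('scene');b=cam('top')
A=cv2.resize(a['image'][110:240,160:310],None,fx=3.6,fy=3.6,interpolation=cv2.INTER_CUBIC)
cv2.imwrite('pics/e.png',A[:,:,::-1])
```

```text
t 3.375 tcp [ 0.4803 -0.2471  0.1095] toolx [ 1.053e-01  9.944e-01 -7.000e-04] z [ 1.5e-03 -8.0e-04 -1.0e+00] F [-0.44  0.07 -0.5 ] gap -0.0001
pad rel 0.0009619376496064452 0.029228479525351837
```

View pics/e.png

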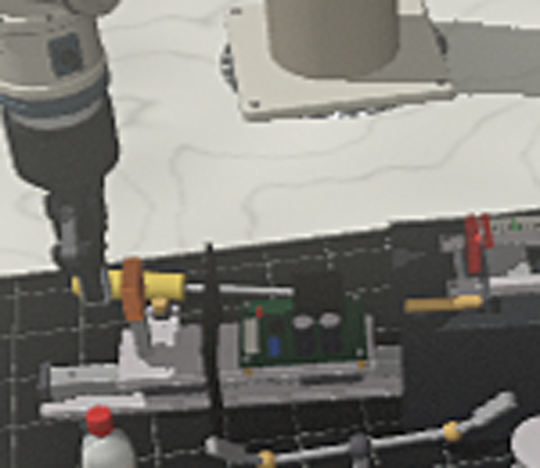

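Fingertips at (92,290) face the pad's -y face at (125,290), with a gap of about 1 cm. I'll start the push.

>>> jog_arm --jaw '[1, 1, 1, 1, 1, 1, 1, 1, 1, 1]' --dp '[[0.5, 0, 0], [0.5, 0, 0], [0.6, 0, 0], [1, 0, 0], [1.2, 0, 0], [1.2, 0, 0], [1.2, 0, 0], [1.2, 0, 0], [1.0, 0, 0], [0.6, 0, 0]]' --turn '[[0, 0, 0], [0, 0, 0], [0, 0, 0], [0, 0, 0], [0, 0, 0], [0, 0, 0], [0, 0, 0], [0, 0, 0], [0, 0, 0], [0, 0, 0]]'

```text
time: 4.72
tcp_pos: [0.4891, -0.1573, 0.1082]
tool_rot: [-2.335, -2.101, 0.0]
ft_force: [0.7, -1.6, -0.5]
finger_gap: -0.0001
```

```bash
cat > m.py <<'E'
from h import *
def pad(z=.124):
    c=cam('top');h=cv2.cvtColor(c['image'],cv2.COLOR_RGB2HSV).astype(int);P=pts(c)
    m=(h[...,0]>=5)&(h[...,0]<18)&(h[...,1]>150)&(h[...,2]>100)&(P[...,2]>.1)&(P[...,2]<.14)
    m[:,:225]=0;m[:,385:]=0;m[:165]=0;m[290:]=0
    n,l,s,ce=cv2.connectedComponentsWithStats(m.astype(np.uint8))
    for i in range(1,n):
        if s[i,4]>6:
            p=ray(c,*ce[i],z)[:2]-np.array([.5117,.0384]);print('orange',s[i],'along',(p@EY).round(4),'across',(p@EX).round(4))
    return c
if __name__=='__main__':
    s=rep();p=s['tcp_pos'][:2]-np.array([.5117,.0384]);print('tcp rel tab along',p@EY,'across',p@EX);pad()
E
python3 m.py
```

```text
t 4.725 tcp [ 0.4891 -0.1573  0.1082] toolx [1.053e-01 9.944e-01 1.000e-04] z [-5.e-04  2.e-04 -1.e+00] F [ 0.73 -1.6  -0.48] gap -0.0001
tcp rel tab along -0.19697201421673777 across -0.0018009454410779211
```

```bash
cat > m2.py <<'E'
from h import *
def go():
    c=cam('scene');h=cv2.cvtColor(c['image'],cv2.COLOR_RGB2HSV).astype(int);P=pts(c)
    o=((P[...,:2]-np.array([.5117,.0384])));al=o@EY;ac=o@EX
    m=(h[...,0]>=4)&(h[...,0]<18)&(h[...,1]>140)&(h[...,2]>80)&(P[...,2]>.085)&(P[...,2]<.135)&(abs(ac)<.03)&(al<-.04)
    v,u=np.nonzero(m); print('n',len(u),u.min(),u.max(),v.min(),v.max(),'med along',np.median(al[m]).round(4))
    # front (+x) face rays onto plane across=+20mm
    q=np.array([ray(c,x,y,.107) for x,y in zip(u,v)])
    E3=np.array([*EX,0]);d=(c['R'].T@np.linalg.inv(c['K'])@np.stack([u,v,np.ones(len(u))])).T;C=-c['R'].T@c['t']
    O=np.array([.5117,.0384,0]); t=((O-C)@E3+.02)/(d@E3); X=C+d*t[:,None]
    w=(X-O)[:,:2]@EY; k=(X[:,2]>.092)&(X[:,2]<.122); print('face along mean',w[k].mean().round(4),w[k].min().round(4),w[k].max().round(4),k.sum())
    return c
if __name__=='__main__':
    s=rep();p=s['tcp_pos'][:2]-np.array([.5117,.0384]);print('tcp rel tab along',(p@EY).round(4),'across',(p@EX).round(4));c=go()
E
python3 m2.py
```

```text
t 4.775 tcp [ 0.489  -0.1569  0.1082] toolx [1.053e-01 9.944e-01 4.000e-04] z [-7.e-04  4.e-04 -1.e+00] F [ 0.07  0.16 -0.44] gap 0.0006
tcp rel tab along -0.1966 across -0.0019
n 76 224 228 180 196 med along -0.179
face along mean -0.1793 -0.1858 -0.173 38
```

>>> jog_arm --jaw '[1, 1, 1, 1, 1, 1, 1]' --dp '[[0.8, 0.1, 0], [1.0, 0.1, 0], [1.0, 0, 0], [0.9, 0, 0], [0.7, 0, 0], [0.4, 0, 0], [0, 0, 0]]' --turn '[[0, 0, 0], [0, 0, 0], [0, 0, 0], [0, 0, 0], [0, 0, 0], [0, 0, 0], [0, 0, 0]]'

```text
time: 5.7
tcp_pos: [0.4964, -0.1102, 0.1084]
tool_rot: [2.335, 2.101, 0.0]
ft_force: [0.1, 0.0, -0.1]
finger_gap: -0.0
```

```bash
python3 m2.py
```

```text
t 5.7 tcp [ 0.4964 -0.1102  0.1084] toolx [1.054e-01 9.944e-01 1.000e-04] z [ 3.e-04  1.e-04 -1.e+00] F [ 0.06  0.04 -0.11] gap -0.0
tcp rel tab along -0.1494 across 0.0005
n 75 241 246 179 195 med along -0.1317
face along mean -0.1315 -0.1372 -0.1256 36
```

>>> jog_arm --jaw '[1, 1, 1, 1]' --dp '[[0.3, 0, 0], [0.3, 0, 0], [0.2, 0, 0], [0, 0, 0]]' --turn '[[0, 0, 0], [0, 0, 0], [0, 0, 0], [0, 0, 0]]'

```text
time: 6.25
tcp_pos: [0.4972, -0.1024, 0.1083]
tool_rot: [-2.336, -2.101, -0.0]
ft_force: [0.1, -0.8, -0.3]
finger_gap: 0.0001
```

>>> jog_arm --jaw '[1, 1]' --dp '[[0.2, 0, 0], [0, 0, 0]]' --turn '[[0, 0, 0], [0, 0, 0]]'

```text
time: 6.5
tcp_pos: [0.4973, -0.1011, 0.1084]
tool_rot: [2.335, 2.101, -0.001]
ft_force: [-0.4, -5.1, 0.7]
finger_gap: 0.0001
```

>>> jog_arm --jaw '[1, 1]' --dp '[[0.15, 0, 0], [0, 0, 0]]' --turn '[[0, 0, 0], [0, 0, 0]]'

```text
time: 6.75
tcp_pos: [0.4974, -0.0995, 0.1084]
tool_rot: [2.336, 2.1, -0.001]
ft_force: [-0.1, -5.3, -0.2]
finger_gap: -0.0002
```

>>> jog_arm --jaw '[1, 1]' --dp '[[0.2, 0, 0], [0, 0, 0]]' --turn '[[0, 0, 0], [0, 0, 0]]'

```text
time: 7.0
tcp_pos: [0.4977, -0.0971, 0.1083]
tool_rot: [-2.336, -2.101, 0.0]
ft_force: [-0.8, -3.0, 0.3]
finger_gap: -0.0
```

>>> jog_arm --jaw '[1, 1]' --dp '[[0.15, 0, 0], [0, 0, 0]]' --turn '[[0, 0, 0], [0, 0, 0]]'

```text
time: 7.25
tcp_pos: [0.4979, -0.0953, 0.1083]
tool_rot: [-2.336, -2.101, -0.0]
ft_force: [0.6, -0.2, 0.9]
finger_gap: -0.0003
```

>>> jog_arm --jaw '[1, 1]' --dp '[[0.1, 0, 0], [0, 0, 0]]' --turn '[[0, 0, 0], [0, 0, 0]]'

```text
time: 7.5
tcp_pos: [0.4979, -0.0943, 0.1082]
tool_rot: [-2.336, -2.1, -0.0]
ft_force: [0.5, -0.7, 0.2]
finger_gap: -0.0001
```

```bash
python3 m2.py
```

```text
t 7.5 tcp [ 0.4979 -0.0943  0.1082] toolx [1.057e-01 9.944e-01 3.000e-04] z [-2.e-04  3.e-04 -1.e+00] F [ 0.46 -0.75  0.19] gap -0.0001
tcp rel tab along -0.1334 across 0.0003
n 71 247 251 178 195 med along -0.1164
face along mean -0.1168 -0.1233 -0.1112 34
```

>>> jog_arm --jaw '[1, 1]' --dp '[[0.1, 0, 0], [0, 0, 0]]' --turn '[[0, 0, 0], [0, 0, 0]]'

```text
time: 7.8
tcp_pos: [0.498, -0.0935, 0.1083]
tool_rot: [-2.336, -2.101, 0.0]
ft_force: [-0.3, 0.6, -0.5]
finger_gap: -0.0002
```

```bash
python3 m2.py
```

```text
t 7.8 tcp [ 0.498  -0.0935  0.1083] toolx [1.057e-01 9.944e-01 1.000e-04] z [-2.e-04  1.e-04 -1.e+00] F [-0.26  0.64 -0.45] gap -0.0002
tcp rel tab along -0.1326 across 0.0003
n 77 249 253 178 195 med along -0.1114
face along mean -0.1111 -0.1172 -0.1056 37
```

The pad jumped ahead about 5.7 mm and lost contact force, so it has clicked in. I'll back off, rise, and move to just in front of the tab.

>>> jog_arm --jaw '[1, 1, 1, 1, 1, 1, 1, 1, 1, 1]' --dp '[[-1, 0, 0], [0, 0, -3], [0, 0, -3], [0, 0, -2], [2.7, 0, 0], [4, 0, 0], [3, 0, 0], [1, 0, 0], [0, 0, 0], [0, 0, 0]]' --turn '[[0, 0, 0], [0, 0, 0], [0, 0, 0], [0, 0, 0], [0, 0, 0], [0, 0, 0], [0, 0, 0], [0, 0, 0], [0, 0, 0], [0, 0, 0]]'

```text
time: 9.1
tcp_pos: [0.5082, 0.002, 0.1883]
tool_rot: [2.337, 2.1, -0.0]
ft_force: [-0.0, -0.1, -0.5]
finger_gap: 0.0001
```

Run:
```python
from h import *
import m2,m
s=rep();p=s['tcp_pos'][:2]-np.array([.5117,.0384]);print('tcp rel tab along',(p@EY).round(4),'across',(p@EX).round(4))
c=m2.go();m.pad()
A=cv2.resize(c['image'][130:240,180:340],None,fx=4.5,fy=4.5,interpolation=cv2.INTER_CUBIC)
cv2.imwrite('pics/f.png',A[:,:,::-1])
```

```text
t 9.1 tcp [0.5082 0.002  0.1883] toolx [ 1.064e-01  9.943e-01 -2.000e-04] z [-2.e-04 -2.e-04 -1.e+00] F [-0.03 -0.07 -0.52] gap 0.0001
tcp rel tab along -0.0366 across 0.0004
n 86 248 253 178 195 med along -0.1115
face along mean -0.1116 -0.1179 -0.1056 40
orange [303 230   2   5   8] along -0.1127 across -0.0078
```

View pics/f.png

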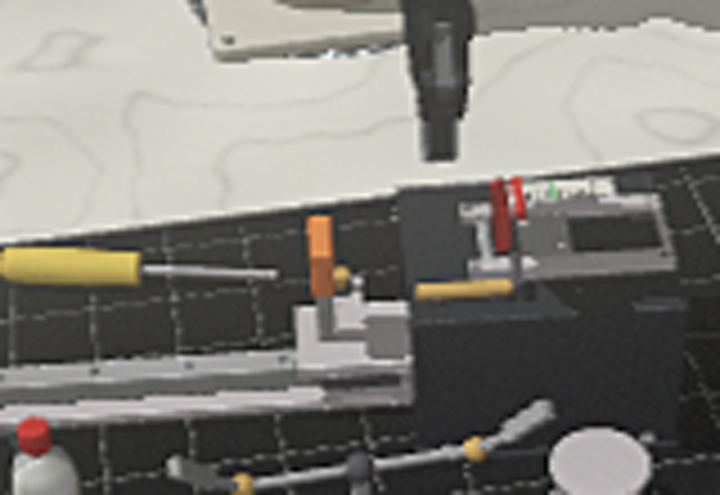

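The carrier's end plate is inside the hood mouth. The fingers at (440,150) hang in front of the tab at (500,215), and the shutter is still shut. I'll descend and approach.

>>> jog_arm --jaw '[1, 1, 1, 1, 1, 1]' --dp '[[0, 0, 2], [0, 0, 2], [0, 0, 1.3], [0.8, 0, 0], [0.8, 0, 0], [0, 0, 0]]' --turn '[[0, 0, 0], [0, 0, 0], [0, 0, 0], [0, 0, 0], [0, 0, 0], [0, 0, 0]]'

```text
time: 9.95
tcp_pos: [0.5106, 0.0195, 0.136]
tool_rot: [2.334, 2.101, 0.002]
ft_force: [-0.1, 0.1, -0.1]
finger_gap: -0.0002
```

>>> jog_arm --jaw '[1, 1, 1]' --dp '[[0.3, 0, 0], [0.2, 0, 0], [0, 0, 0]]' --turn '[[0, 0, 0], [0, 0, 0], [0, 0, 0]]'

```text
time: 10.32
tcp_pos: [0.5108, 0.0235, 0.1356]
tool_rot: [2.335, 2.1, 0.0]
ft_force: [-0.7, -2.8, 1.8]
finger_gap: 0.0
```

>>> jog_arm --jaw '[1, 1, 1, 1, 1]' --dp '[[0.5, 0, 0], [0.6, 0, 0], [0.6, 0, 0], [0.5, 0, 0], [0, 0, 0]]' --turn '[[0, 0, 0], [0, 0, 0], [0, 0, 0], [0, 0, 0], [0, 0, 0]]'

```text
time: 10.95
tcp_pos: [0.5131, 0.0455, 0.1356]
tool_rot: [2.335, 2.101, -0.0]
ft_force: [-0.2, -7.3, 4.7]
finger_gap: -0.0001
```

Run:
```python
from h import *
import m2
s=rep();p=s['tcp_pos'][:2]-np.array([.5117,.0384]);print('tcp rel tab along',(p@EY).round(4),'across',(p@EX).round(4))
c=m2.go()
A=cv2.resize(c['image'][150:200,255:335],None,fx=9,fy=9,interpolation=cv2.INTER_CUBIC)
cv2.imwrite('pics/g.png',A[:,:,::-1])
```

```text
t 10.95 tcp [0.5131 0.0455 0.1356] toolx [ 1.051e-01  9.945e-01 -8.000e-04] z [ 4.e-04 -9.e-04 -1.e+00] F [-0.23 -7.35  4.73] gap -0.0001
tcp rel tab along 0.0072 across 0.0006
n 86 248 253 178 195 med along -0.1115
face along mean -0.1116 -0.1179 -0.1056 40
```

View pics/g.png

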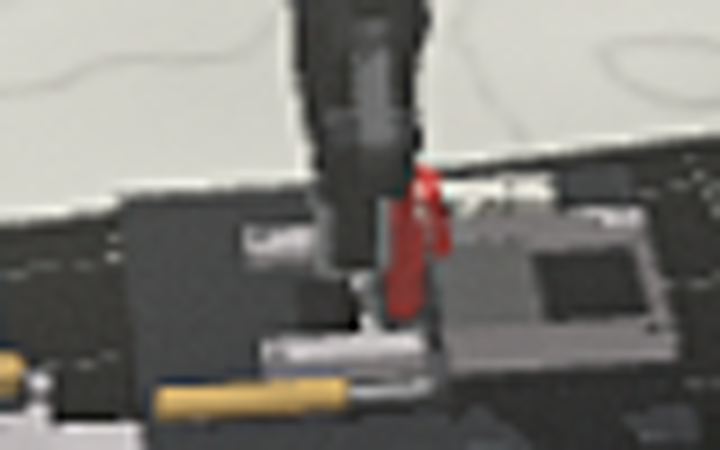

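The tab has moved with the fingers. The TCP position, the force (7.35 N) and the travel since contact all put the opening near 22 mm. I'll add 2.8 mm.

>>> jog_arm --jaw '[1, 1, 1, 1, 1, 1]' --dp '[[0.15, 0, 0], [0.13, 0, 0], [0, 0, 0], [0, 0, 0], [0, 0, 0], [0, 0, 0]]' --turn '[[0, 0, 0], [0, 0, 0], [0, 0, 0], [0, 0, 0], [0, 0, 0], [0, 0, 0]]'

```text
time: 11.75
tcp_pos: [0.5133, 0.0479, 0.1356]
tool_rot: [2.335, 2.1, -0.001]
ft_force: [-0.6, -8.0, 4.5]
finger_gap: -0.0003
```

Run:
```python
from h import *
import m2
s=rep();p=s['tcp_pos'][:2]-np.array([.5117,.0384]);print('tcp rel tab along',(p@EY).round(4),'across',(p@EX).round(4))
c=m2.go();b=cam('top')
# pointer/tab & green mark in both views
for n,c in(('scene',c),('top',b)):
    P=pts(c);h=cv2.cvtColor(c['image'],cv2.COLOR_RGB2HSV).astype(int);o=P[...,:2]-np.array([.5117,.0384]);al=o@EY;ac=o@EX
    R=(abs(al-.02)<.06)&(abs(ac)<.07)&(P[...,2]>.09)&(P[...,2]<.16)
    for k,mm in(('red',((h[...,0]<6)|(h[...,0]>172))&(h[...,1]>130)),('green',(h[...,0]>45)&(h[...,0]<80)&(h[...,1]>60))):
        nn,l,st,ce=cv2.connectedComponentsWithStats((mm&R).astype(np.uint8))
        for i in range(1,nn):
            q=ray(c,*ce[i],.112)[:2]-np.array([.5117,.0384]);Q=l==i
            if st[i,4]>2: print(n,k,st[i],'depth al,ac',np.median(al[Q]).round(4),np.median(ac[Q]).round(4),'z',np.median(P[Q][:,2]).round(3),'ray@.112',(q@EY).round(4),(q@EX).round(4))
A=cv2.resize(b['image'][195:265,225:325],None,fx=7,fy=7,interpolation=cv2.INTER_CUBIC)
cv2.imwrite('pics/i.png',A[:,:,::-1])
```

```text
t 11.75 tcp [0.5133 0.0479 0.1356] toolx [ 0.1055  0.9944 -0.001 ] z [ 3.e-04 -1.e-03 -1.e+00] F [-0.63 -8.    4.51] gap -0.0003
tcp rel tab along 0.0096 across 0.0006
n 85 248 253 178 195 med along -0.1116
face along mean -0.1116 -0.1179 -0.1056 39
scene red [302 169   4   9  15] depth al,ac 0.039 -0.0341 z 0.119 ray@.112 0.0405 -0.0417
scene red [299 172   4  13  38] depth al,ac 0.0246 0.0154 z 0.134 ray@.112 0.0282 -0.0141
top green [250 241   1   3   3] depth al,ac 0.0402 -0.0584 z 0.107 ray@.112 0.0398 -0.0583
```

View pics/i.png

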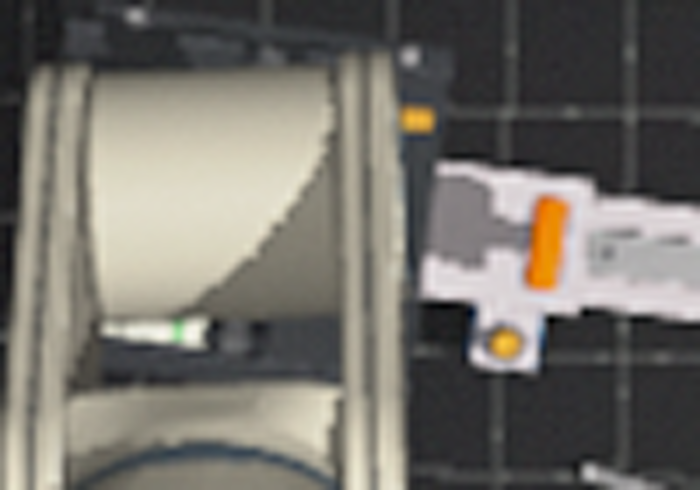

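The pointer (39.0 mm along) lines up with the green mark (40 mm). The 8.0 N spring force and the tab shift also give 25 mm, and the carrier pad hasn't moved. I'll hand in.

```bash
python3 -c "
from h import *
rep(); print(finish_job())"
```

```text
t 11.85 tcp [0.5133 0.0479 0.1356] toolx [ 0.1054  0.9944 -0.001 ] z [ 3.e-04 -1.e-03 -1.e+00] F [-0.77 -8.43  5.37] gap -0.0003
the job is handed in; nothing more can be done
None
```

I pushed the carrier by its orange pad with closed fingers until it clicked into the detent. I then pushed the shutter tab to the half-open mark, and the job was handed in at 11.85 s with the fingers still holding it there. `finish_job` gives no verdict, so success is judged only from my own checks.

- **Carrier:** as it clicked in, the pad jumped about 5.7 mm ahead and the push force dropped to about zero. The pad's position stayed within 0.5 mm after that, including while I opened the shutter.
- **Shutter:** the push force read 8.0 N, which matches half open on the spring. The red pointer had moved about 24.4 mm and stood about 1 mm from the green mark. The tab's shift gave 25–27 mm, so all readings are within the 4 mm allowed.
- **Disagreement:** the wrist also read about 5 N upward at the tab. I took this as friction and did not look into it.
- **Not checked:** I did not measure the bystander objects again. The moves kept clear of them, no unexpected contact force showed, and those visible in the later pictures looked in place.

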